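# Cover the filled pastry pans

## Task

The three sliding covers of the pastry station stand open. With closed fingertips, push the covers of the two pans that hold food fully shut, so the food keeps, and leave the cover of the empty pan as it stands. Grasp and lift nothing, and leave the pans and everything else in place.

Things in the scene. Friction and masses are not known exactly. Their poses are not given: they have to be found in the camera images.
- station: low steel block fixed on the table, 280 (x) x 475 (y) x 70 high; origin at table level. Its +x points away from the robot, +y left; may be turned. Its x -150 to 0 mm is a flat deck on which open covers stand; x 0 to 120 mm holds three wells at y +115, 0, -115, each with a pan and its own sliding hood cover. Both ends have a flat strip (y +-173 to +-237) with a small pot
- cover0 (a joint): slide of the left (+y) cover, m: 0 = fully shut over its well, against a firm stop; grows as the cover stands open towards the robot, at most 0.115. Closes along the station's +x. Stays where it is left; sliding it takes about 4 N plus 15 N per m/s
- cover0_pad (a point): centre of the near upright face of the left (+y) cover, marked with a yellow push plate (70 x 24 mm); x axis points in the closing direction (station +x). The cover is a green-painted hood 124 long (x), 106 wide (y), 36 high; this point lies 18 mm below its top and 20 mm above the deck, and neighbouring hoods are 9 mm apart
- well0 (a point): centre of the floor of the left (+y) well, 8 mm above the table; its pan stands here
- cover1 (a joint): slide of the middle cover, m: 0 = fully shut over its well, against a firm stop; grows as the cover stands open towards the robot, at most 0.115. Closes along the station's +x. Stays where it is left; sliding it takes about 4 N plus 15 N per m/s
- cover1_pad (a point): centre of the near upright face of the middle cover, marked with a yellow push plate (70 x 24 mm); x axis points in the closing direction (station +x). The cover is a green-painted hood 124 long (x), 106 wide (y), 36 high; this point lies 18 mm below its top and 20 mm above the deck, and neighbouring hoods are 9 mm apart
- well1 (a point): centre of the floor of the middle well, 8 mm above the table; its pan stands here
- cover2 (a joint): slide of the right (-y) cover, m: 0 = fully shut over its well, against a firm stop; grows as the cover stands open towards the robot, at most 0.115. Closes along the station's +x. Stays where it is left; sliding it takes about 4 N plus 15 N per m/s
- cover2_pad (a point): centre of the near upright face of the right (-y) cover, marked with a yellow push plate (70 x 24 mm); x axis points in the closing direction (station +x). The cover is a green-painted hood 124 long (x), 106 wide (y), 36 high; this point lies 18 mm below its top and 20 mm above the deck, and neighbouring hoods are 9 mm apart
- well2 (a point): centre of the floor of the right (-y) well, 8 mm above the table; its pan stands here
- pan_crescents: steel pan 112 (x) x 100 (y) x 55 high, loose in one of the three wells (which one varies), origin at the centre of its underside; full of pale crescent pastries
- pan_biscuits: steel pan 112 (x) x 100 (y) x 55 high, loose in one of the three wells (which one varies), origin at the centre of its underside; full of round brown biscuits
- pan_empty: steel pan 112 (x) x 100 (y) x 55 high, loose in one of the three wells (which one varies), origin at the centre of its underside; empty, bare dark steel inside
- sugar_pot: bystander: white pot with steel cap, 42 across, 80 high, standing on the left end strip of the station (70 mm above the table); origin at its underside
- spice_pot: bystander: amber glass pot with black cap, 42 across, 70 high, standing on the right end strip of the station (70 mm above the table); origin at its underside
- glass: bystander: drinking glass, 60 across, 95 high, on the table near the left front corner of the station; origin at its underside
- white_bowl: bystander: white bowl, 110 across, 50 high, on the table at the left; origin at its underside
- blue_bowl: bystander: blue bowl, 110 across, 50 high, on the table at the far right; origin at its underside
- rolling_pin: bystander: wooden rolling pin, 340 long (its x), 44 thick, lying on the table at the right; origin at the middle of its underside
- round_tray: bystander: round steel tray of pastries, 240 across, 22 high, on the table at the left; origin at its underside
Mind the look-alikes: they are no part of the job. What is shaped like the pan_empty but purple or turquoise is not meant.

How it is judged:
At the end, for the whole second after the job is handed in: The covers over the crescents and the biscuits are shut to within 4 mm and at rest; the cover of the empty pan is within 8 mm of where it stood; pans and bystanders are upright and within 20 mm of their places (15 mm for the pans) (((horizontal distance between pan_empty and well0 below 0.04 m and distance of cover0_pad from where it was at the start of the episode below 0.008 m) or (horizontal distance between pan_empty and well0 above 0.08 m and value of joint cover0 below 0.004 m and velocity of joint cover0 below 0.01 m/s)) and ((horizontal distance between pan_empty and well1 below 0.04 m and distance of cover1_pad from where it was at the start of the episode below 0.008 m) or (horizontal distance between pan_empty and well1 above 0.08 m and value of joint cover1 below 0.004 m and velocity of joint cover1 below 0.01 m/s)) and ((horizontal distance between pan_empty and well2 below 0.04 m and distance of cover2_pad from where it was at the start of the episode below 0.008 m) or (horizontal distance between pan_empty and well2 above 0.08 m and value of joint cover2 below 0.004 m and velocity of joint cover2 below 0.01 m/s)) and distance of each of sugar_pot, spice_pot, glass, white_bowl, blue_bowl, rolling_pin, round_tray, pan_crescents, pan_biscuits, pan_empty from where it was at the start of the episode below 0.02 m and angle between each of sugar_pot, spice_pot, glass, white_bowl, blue_bowl, rolling_pin, round_tray, pan_crescents, pan_biscuits, pan_empty's own z axis and vertical below 0.15 rad); the robot touches nothing.
It fails at once if the cover of the empty pan is pushed more than 12 mm from where it stood ((horizontal distance between pan_empty and well0 below 0.04 m and distance of cover0_pad from where it was at the start of the episode above 0.012 m) or (horizontal distance between pan_empty and well1 below 0.04 m and distance of cover1_pad from where it was at the start of the episode above 0.012 m) or (horizontal distance between pan_empty and well2 below 0.04 m and distance of cover2_pad from where it was at the start of the episode above 0.012 m)).
It fails at once if a pan is lifted or shifted more than 15 mm (distance of any of pan_crescents, pan_biscuits, pan_empty from where it was at the start of the episode above 0.015 m).
It fails at once if a bystander is lifted, carried or knocked more than 20 mm from its place, or tipped (distance of any of sugar_pot, spice_pot, glass, white_bowl, blue_bowl, rolling_pin, round_tray from where it was at the start of the episode above 0.02 m or angle between any of sugar_pot, spice_pot, glass, white_bowl, blue_bowl, rolling_pin, round_tray's own z axis and vertical above 0.3 rad).
It also fails if it takes over 45 s, if anything falls off the work surface, if the arm or the gripper's body presses on something with over 40 N, if the wrist force passes 120 N, or if a joint passes its speed limit or range.

## Robot

A 6-joint arm with a two-finger parallel gripper is mounted at the origin on the work surface. World frame = base frame: x ahead of the robot, y to its left, z up, the work surface at z = 0. Lengths are in m, angles in rad, forces in N, time in s.
With the tool pointing down it reaches from about 0.275 to 0.825 m from the base axis. Payload 4.9 kg.
Tool frame: the origin (TCP) lies midway between the tips of the shut fingers; the grasp point (between the pads) lies 19 mm behind it (env.grip_point_offset is the distance from the TCP to the grasp point, in m); z points along the fingers, y is the direction in which the jaws open and shut (so a half turn about z gives the same grasp; the last joint's range is limited). The gripper opens to 85 mm and grips with 20 to 120 N. Pads are 22 mm wide; open, the fingers measure 114 mm over their backs; the gripper's body (76 mm by 85 mm) begins 54 mm behind the grasp point. The pads swing forward as they close: fully open they stand 13 mm farther back than shut.
Start: joints at [-1.474, 0.326, -0.193, 1.052, 0, 1.437], TCP at [0.126, -0.535, 0.231] pointing down, gripper open.
Joint ranges: [-2.65, 2.65], [-0.97, 1.79], [-1.3, 1.35], [-1.93, 2.1], [-1.47, 1.37], [-3.14, 3.14]. Speed limits (rad/s): [2.57, 2.57, 3.14, 3.14, 3.14, 3.14].

## Interface

Orientations are given as [roll, pitch, yaw] about the fixed x, y, z axes, in that order (R = Rz(yaw) Ry(pitch) Rx(roll)).
In Python, from plant import env, capture, get_calibration, ticket, silhouettes gives the robot as it stands.
- The arm moves only by the tool step_arm, never from a script. Its argument "moves" is text: rows parted by semicolons, each of 7 numbers parted by spaces: the turn, a rotation vector about the tool's x, y, z in rad, then the shift along the tool's x, y, z in m, then the opening, from -1 (shut) to 1 (fully open), so that 0 is half open. A call has exactly 5 rows; each row is the pose to reach, as a shift and turn from the pose commanded when the call began, along the tool's axes at that moment; what a row does not reach only later rows make up. A row lasts 1/10 s, in which the tool goes at most 50 mm and 8.59 degrees, less where a joint would pass 70% of its speed; a pose out of reach is approached as far as the arm can. A call with a gripper value outside its range is refused whole. The fingers move at their own pace and stop on an object; "newtons" is the grip in N (left out, the last holds). Time passes only in rows, so rows that repeat a pose let the fingers close, or fill a call up. It gives the time, the measured TCP pose, the force and the opening at its end, in the units of the state.
- env.get_state(): the state, without advancing time (a new reading comes with each control period).
- capture(name): name is "side" or "top" or "wrist"; returns the picture (480x640x3 uint8, red, green, blue); there is no depth.
- get_calibration(name): a dict with "fovy" (degrees; the focal length in pixels is half the picture's height over the tangent of half this angle, whatever the lens; pixels are square), "cx", "cy" (the principal point, pixels), "rvec" (rotation vector, rad) and "tvec" (3), from world to camera coordinates, as OpenCV has them. Camera axes: x right, y down, z forward; pixel columns grow to the right and rows downward; lengths in m; the calibration is good to about 2 mm. A picture is of the moment at which its call begins: read the wrist's pose just before it. get_calibration takes no time and is no camera call; for the wrist camera it gives the pose at the moment of the call.
- ticket.sign_off(): hands the job in, once; it reports no verdict.
Trained networks look in the newest picture that a camera, given by its name, has taken for a name from the list of things; names that differ only in an ending like _2 or _b are one class to them, and where a whole thing is asked for, a point or a joint stands for the part that bears it (a point fixed in the world has none). Each returns a list of dicts, best first, with "conf" (0 to 1); they miss things now and then, are a little off and sometimes report something else, mostly with a low value. They report only what shows in the picture. A call takes as long as a camera call. They do not tell look-alikes from the thing itself.
- silhouettes(camera, thing): "mask" (480x640 bool, what is visible of it) and "point" ([column, row] in pixels, amid what is visible of it).
The state is a dict: "clock": time; "q": joint angles; "joint_vel": joint speeds; "tau": joint torques, N m; "ee_pos": TCP position; "orientation": TCP orientation; "ft_force": force on the tool from outside, world axes, zero at the start; "ft_torque": the same for the moment, N m; "finger_gap": finger opening in m.
Only numpy, scipy, OpenCV 4.12 (cv2) and the standard library are available. Lean on these libraries where they do the work, as an engineer would, in place of code of your own. Each camera call takes 0.05 s, during which the arm holds its last target. There are 200 camera calls.

## Working session

There is one attempt and no reset: what is moved stays moved. The work goes in short steps, Python scripts to look and compute and a tool call to move; the robot and the scene stay as the last step left them, time stands still between calls to the robot, and variables do not carry over. Pictures are saved under pics/ and viewed, about 8 in all and at most 12, crops included, and the job is handed in when it is done.

Besides the shell and the picture viewer there is one more tool, called after "Request:" as a command line: name --argument value ..., lists and objects as JSON in quotes. step_arm: Moves the arm, as the interface text tells. Its arguments: {"type":"object","properties":{"moves":{"type":"string"},"newtons":{"type":"number"}},"required":["moves"]}

```bash
mkdir -p pics; cat > h.py <<'E'
import numpy as np, cv2
from plant import env, capture, get_calibration, ticket, silhouettes
def cam(n):
    c=get_calibration(n); f=240/np.tan(np.radians(c["fovy"])/2)
    K=np.array([[f,0,c["cx"]],[0,f,c["cy"]],[0,0,1]])
    return K,cv2.Rodrigues(np.array(c["rvec"],float))[0],np.array(c["tvec"],float).reshape(3)
def back(n,uv,z):
    K,R,t=cam(n); d=R.T@np.linalg.inv(K)@np.array([uv[0],uv[1],1.]); o=-R.T@t
    return o+d*(z-o[2])/d[2]
def proj(n,P):
    K,R,t=cam(n); p=(np.atleast_2d(P)@R.T+t)@K.T
    return p[:,:2]/p[:,2:]
def save(n,f):
    im=capture(n); cv2.imwrite("pics/"+f,im[:,:,::-1]); return im
E
python3 - <<'E'
from h import *
for n in ("top","side"):
    save(n,n+"0.png")
    for t in ("cover0_pad","cover1_pad","cover2_pad","pan_crescents","pan_biscuits","pan_empty","station","glass","sugar_pot","spice_pot"):
        for r in silhouettes(n,t)[:3]:
            p=r["point"]; print(n,t,round(r["conf"],2),np.round(p),int(r["mask"].sum()),np.round(back(n,p,.07),3))
print(env.get_state()["clock"],env.get_state()["ee_pos"],env.get_state()["orientation"])
E
```

```text
top cover0_pad 0.89 [286. 185.] 1516 [0.652 0.171 0.07 ]
top cover0_pad 0.18 [167. 229.] 4573 [0.506 0.522 0.07 ]
top cover1_pad 0.93 [322. 197.] 1532 [0.618 0.062 0.07 ]
top cover1_pad 0.61 [290. 158.] 470 [0.738 0.163 0.07 ]
top cover2_pad 0.68 [364. 198.] 1527 [ 0.618 -0.068  0.07 ]
top pan_crescents 0.79 [289. 158.] 476 [0.737 0.165 0.07 ]
top pan_biscuits 0.8 [326. 169.] 519 [0.707 0.049 0.07 ]
top pan_biscuits 0.74 [361. 170.] 478 [ 0.705 -0.056  0.07 ]
top pan_biscuits 0.24 [321. 197.] 1532 [0.617 0.063 0.07 ]
top pan_empty 0.7 [362. 170.] 468 [ 0.706 -0.06   0.07 ]
top pan_empty 0.6 [345. 289.] 1313 [ 0.341 -0.014  0.07 ]
top station 0.58 [326. 207.] 12843 [0.586 0.047 0.07 ]
top glass 0.63 [257. 297.] 313 [0.313 0.244 0.07 ]
top sugar_pot 0.6 [257. 159.] 235 [0.731 0.263 0.07 ]
top spice_pot 0.73 [395. 177.] 187 [ 0.686 -0.161  0.07 ]
side cover0_pad 0.68 [266. 214.] 1589 [0.661 0.17  0.07 ]
side cover1_pad 0.68 [310. 206.] 1583 [0.649 0.046 0.07 ]
side cover2_pad 0.75 [350. 200.] 1371 [ 0.629 -0.068  0.07 ]
side pan_empty 0.86 [388. 277.] 2219 [0.298 0.019 0.07 ]
side station 0.85 [302. 228.] 13144 [0.559 0.11  0.07 ]
side glass 0.8 [295. 310.] 1214 [0.295 0.249 0.07 ]
side glass 0.4 [130. 310.] 6263 [0.443 0.553 0.07 ]
side sugar_pot 0.66 [225. 200.] 463 [0.783 0.246 0.07 ]
side spice_pot 0.69 [368. 180.] 364 [ 0.708 -0.175  0.07 ]
side spice_pot 0.36 [293. 312.] 1193 [0.29  0.255 0.07 ]
1.1 [ 0.12583155 -0.53540545  0.23127012] [-3.14155254e+00  1.08204858e-05  2.30803948e-01]
```

View pics/top0.png

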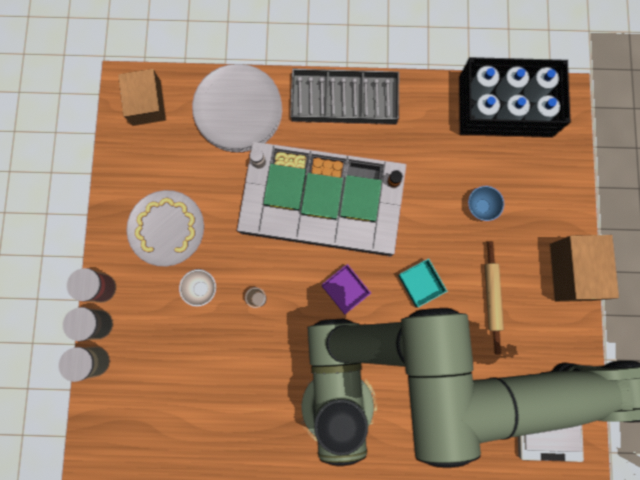

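View pics/side0.png

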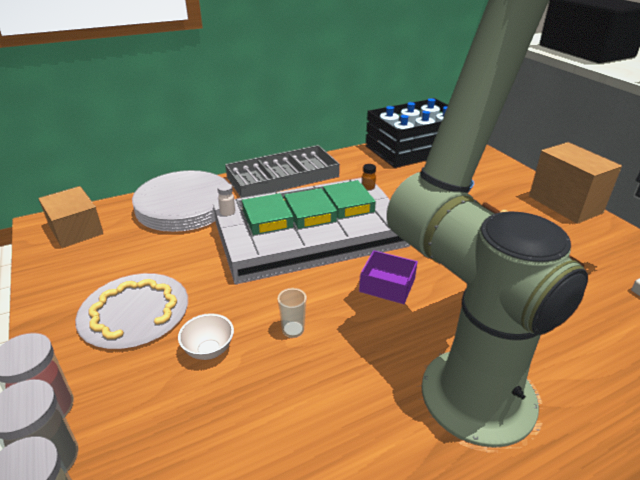

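The top view shows crescents in the left well (289,158) and biscuits in the middle (326,169). The right well (362,170) looks bare and dark. The hoods are at (285,186), (322,197) and (361,198). Next I'll measure the station pose and the pads, and crop in to confirm the pans.

```bash
python3 - <<'E'
from h import *
from scipy.optimize import minimize
top=cv2.imread("pics/top0.png"); side=cv2.imread("pics/side0.png")
capture("top"); capture("side")
tm=silhouettes("top","station")[0]["mask"]
# station fit: back-project corner-ish contour at z=.07 ; fit by soft IoU incl. hull of full block
def hullmask(n,P):
    m=np.zeros((480*4,640*4),np.uint8); h=cv2.convexHull((proj(n,P)*4).astype(np.float32)); cv2.fillConvexPoly(m,h.astype(np.int32),1)
    return cv2.resize(m.astype(np.float32),(640,480),interpolation=cv2.INTER_AREA)
def pts(p):
    c,s=np.cos(p[2]),np.sin(p[2]); out=[]
    for z in (0,.07):
        for x in (-.15,.13):   # x extent checked below
            for y in (-.2375,.2375): out.append([p[0]+c*x-s*y,p[1]+s*x+c*y,z])
    return np.array(out)
h=tm.astype(np.float32)
cost=lambda p: np.abs(hullmask("top",pts(p))-h).sum()
r=min((minimize(cost,[.62,.05,a],method="Nelder-Mead",options=dict(initial_simplex=np.array([[.62,.05,a],[.65,.05,a],[.62,.08,a],[.62,.05,a+.1]]))) for a in (-.15,-.05,-.25)),key=lambda r:r.fun)
print("station",r.x,r.fun,h.sum())
p=r.x;c,s=np.cos(p[2]),np.sin(p[2]);R2=np.array([[c,-s],[s,c]])
loc=lambda q:(np.asarray(q)[:2]-p[:2])@R2
# yellow plates in side & top
for n,im in (("side",side),("top",top)):
    hsv=cv2.cvtColor(im,cv2.COLOR_BGR2HSV)
    for col,lo,hi,z in (("yel",(20,150,120),(32,255,255),.09),("grn",(60,100,40),(85,255,200),.108)):
        m=cv2.inRange(hsv,lo,hi); m[:140]=0; m[270:]=0
        k,_,st,ce=cv2.connectedComponentsWithStats(m)
        for i in range(1,k):
            if st[i,4]>25: w=back(n,ce[i],z); print(n,col,np.round(ce[i],1),st[i],np.round(w,3),"loc",np.round(loc(w),3))
for t,n in (("cover0_pad",0),("cover1_pad",0),("cover2_pad",0)):
    m=silhouettes("top",t)[0]["mask"].astype(np.uint8)
    cn=max(cv2.findContours(m,0,2)[0],key=len)[:,0]
    L=np.array([loc(back("top",u,.108)) for u in cn]); print(t,"x",L[:,0].min().round(3),L[:,0].max().round(3),"y",L[:,1].min().round(3),L[:,1].max().round(3), cv2.minAreaRect((L*1000).astype(np.float32)))
crop=cv2.resize(top[135:260,230:415],None,fx=4,fy=4,interpolation=cv2.INTER_CUBIC)
a=(proj("top",pts(p)[4:])-[230,135])*4
for q in a: cv2.circle(crop,tuple(int(v) for v in q),4,(0,0,255),-1)
cv2.imwrite("pics/crop1.png",crop)
E
```

```text
station [ 0.62743925  0.05649075 -0.12363206] 2217.375 12557.0
side yel [357.1 209.8] [345 204  25  12 194] [ 0.547 -0.044  0.09 ] loc [-0.067 -0.109]
side yel [317.4 219.5] [304 213  27  13 212] [0.552 0.071 0.09 ] loc [-0.077  0.005]
side yel [272.8 225.5] [259 219  28  13 223] [0.576 0.184 0.09 ] loc [-0.066  0.12 ]
side grn [115.5 164.7] [    0   140   366    89 12865] [1.059 0.494 0.108] loc [0.374 0.487]
side grn [305.7 204.2] [ 242  181  133   54 3458] [0.606 0.079 0.108] loc [-0.024  0.019]
top grn [284.5 186.4] [ 264  165   41   44 1370] [0.638 0.173 0.108] loc [-0.003  0.117]
top grn [321.5 195.5] [ 302  174   40   44 1356] [0.614 0.062 0.108] loc [-0.014  0.004]
top grn [360.7 197.7] [ 342  176   39   45 1362] [ 0.61  -0.054  0.108] loc [-0.003 -0.112]
cover0_pad x 0.056 0.104 y 0.059 0.16 ((80.95024871826172, 109.74391174316406), (101.1599349975586, 47.619056701660156), 88.48529815673828)
cover1_pad x -0.083 0.049 y -0.052 0.055 ((-16.555923461914062, 1.5595207214355469), (132.55628967285156, 106.58379364013672), 0.4332331418991089)
cover2_pad x -0.071 0.06 y -0.167 -0.06 ((-5.46844482421875, -113.63432312011719), (130.3507843017578, 106.43630981445312), 0.26806026697158813)
```

View pics/crop1.png

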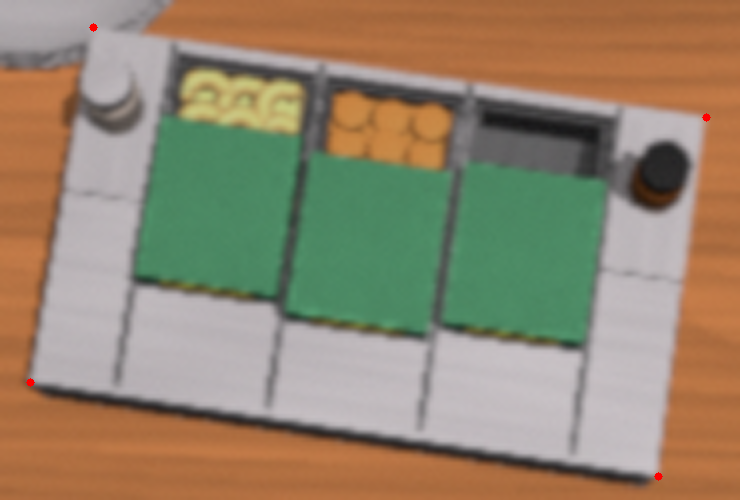

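The crop confirms it: crescents are left (235,100), biscuits middle (390,130) and the empty dark pan is right (540,140). So cover0 and cover1 get shut and cover2 stays. Station yaw is about -0.12, pad0 is near (0.576,0.184) and pad1 near (0.552,0.071). I'll travel high with the fingers closing.

Request:
step_arm --moves "0 0 0.07 0.033 -0.038 0 -1; 0 0 0.14 0.066 -0.076 0 -1; 0 0 0.21 0.099 -0.114 0 -1; 0 0 0.28 0.132 -0.152 0 -1; 0 0 0.35 0.164 -0.19 0 -1" --newtons 40

```text
clock: 1.9
ee_pos: [0.2421, -0.3122, 0.2314]
orientation: [3.141, -0.001, -0.123]
ft_force: [1.2, -0.2, 0.3]
finger_gap: 0.0122
```

```bash
cat >> h.py <<'E'
def to(P):
    from scipy.spatial.transform import Rotation as Ro
    s=env.get_state(); R=Ro.from_euler("xyz",s["orientation"]).as_matrix()
    print("shift in tool axes",np.round(R.T@(np.array(P)-s["ee_pos"]),4),"yaw",round(s["orientation"][2],3),np.round(s["ee_pos"],4),s["ft_force"],s["clock"],s["finger_gap"])
E
python3 -c "
from h import *
to([.50,.193,.20])"
```

```text
shift in tool axes [ 0.1939 -0.533   0.0313] yaw -0.123 [ 0.2421 -0.3122  0.2314] [ 1.19632589 -0.23949041  0.26782334] 1.9 0.01220105030768611
```

Request:
step_arm --moves "0 0 0 0.016 -0.044 0 -1; 0 0 0 0.032 -0.088 0 -1; 0 0 0 0.048 -0.132 0 -1; 0 0 0 0.064 -0.176 0 -1; 0 0 0 0.08 -0.22 0 -1"

```text
clock: 2.4
ee_pos: [0.3478, -0.1033, 0.2317]
orientation: [3.141, -0.001, -0.12]
ft_force: [0.8, -1.2, 0.3]
finger_gap: -0.0002
```

Request:
step_arm --moves "0 0 0 0.016 -0.044 0 -1; 0 0 0 0.032 -0.088 0 -1; 0 0 0 0.048 -0.132 0.005 -1; 0 0 0 0.064 -0.176 0.01 -1; 0 0 0 0.08 -0.22 0.015 -1"

```text
clock: 2.9
ee_pos: [0.4445, 0.0519, 0.2175]
orientation: [-3.111, 0.0, -0.069]
ft_force: [-0.3, 0.3, -0.2]
finger_gap: -0.0003
```

```bash
python3 -c "
from h import *
to([.516,.191,.15])"
```

```text
shift in tool axes [ 0.0617 -0.1415  0.0719] yaw -0.069 [0.4445 0.0519 0.2175] [-0.28432329  0.26482513 -0.16505198] 2.9 -0.00025424478790330384
```

Request:
step_arm --moves "0 0 0 0 0 0 -1; 0 0 0 0 0 0 -1; 0 0 0 0 0 0 -1; 0 0 0 0 0 0 -1; 0 0 0 0 0 0 -1"

```text
clock: 3.4
ee_pos: [0.4434, 0.0491, 0.218]
orientation: [-3.112, 0.0, -0.075]
ft_force: [-0.5, -0.2, 0.8]
finger_gap: 0.0
```

```bash
python3 -c "
from h import *
to([.516,.191,.15]);print(env.get_state()['orientation'],env.get_state()['q'])"
```

```text
shift in tool axes [ 0.0618 -0.1448  0.0723] yaw -0.075 [0.4434 0.0491 0.218 ] [-0.54720804 -0.1771769   0.79134627] 3.4 3.53811020221425e-05
[-3.11208996e+00  1.38492708e-04 -7.48264273e-02] [-0.0758023   0.14212208 -0.47141455  0.95742699  0.02950255  3.14061635]
```

Joint 6 hit its limit (q6 = π + q1 − yaw), so I'll use the half-turned tool (yaw ≈ 3.02), which puts q6 mid-range.

```bash
cat >> h.py <<'E'
def goal(P,yaw):
    from scipy.spatial.transform import Rotation as Ro
    s=env.get_state(); R=Ro.from_euler("xyz",s["orientation"])
    print("turn",np.round((R.inv()*Ro.from_euler("xyz",[np.pi,0,yaw])).as_rotvec(),3),"shift",np.round(R.inv().apply(np.array(P)-s["ee_pos"]),4),"| pos",np.round(s["ee_pos"],4),np.round(s["orientation"],3),np.round(s["ft_force"],1),s["clock"],np.round(s["q"],2))
E
python3 -c "
from h import *
goal([.47,.12,.20],.6)"
```

```text
turn [-0.028 -0.01  -0.675] shift [ 0.0212 -0.0721  0.0201] | pos [0.4434 0.0491 0.218 ] [-3.112  0.    -0.075] [-0.5 -0.2  0.8] 3.4 [-0.08  0.14 -0.47  0.96  0.03  3.14]
```

Request:
step_arm --moves "-0.006 -0.002 -0.14 0.004 -0.014 0.004 -1; -0.012 -0.004 -0.28 0.008 -0.028 0.008 -1; -0.018 -0.006 -0.42 0.013 -0.043 0.012 -1; -0.023 -0.008 -0.55 0.017 -0.058 0.016 -1; -0.028 -0.01 -0.675 0.021 -0.072 0.02 -1"

```text
clock: 3.9
ee_pos: [0.4701, 0.1207, 0.1999]
orientation: [-3.141, 0.0, 0.606]
ft_force: [0.6, -0.4, 0.4]
finger_gap: -0.0001
```

```bash
python3 -c "
from h import *
goal([.50,.19,.18],1.25)"
```

```text
turn [-0.    -0.    -0.644] shift [ 0.064  -0.0399  0.0199] | pos [0.4701 0.1207 0.1999] [-3.141  0.     0.606] [ 0.6 -0.4  0.4] 3.9 [ 0.1   0.23 -0.41  0.93  0.    2.63]
```

Request:
step_arm --moves "0 0 -0.14 0.013 -0.008 0.004 -1; 0 0 -0.27 0.026 -0.016 0.008 -1; 0 0 -0.4 0.039 -0.024 0.012 -1; 0 0 -0.52 0.052 -0.032 0.016 -1; 0 0 -0.64 0.064 -0.04 0.02 -1"

```text
clock: 4.4
ee_pos: [0.5003, 0.1899, 0.1798]
orientation: [-3.141, -0.0, 1.246]
ft_force: [0.1, 0.3, 0.1]
finger_gap: 0.0001
```

Request:
step_arm --moves "0 0 -0.14 0 0 0 -1; 0 0 -0.28 0 0 0 -1; 0 0 -0.42 0 0 0 -1; 0 0 -0.56 0 0 0 -1; 0 0 -0.65 0 0 0 -1"

```text
clock: 4.9
ee_pos: [0.5, 0.1893, 0.18]
orientation: [-3.141, -0.001, 1.895]
ft_force: [-0.1, 0.4, -0.3]
finger_gap: 0.0001
```

Request:
step_arm --moves "0 0 -0.14 0 0 0 -1; 0 0 -0.28 0 0 0 -1; 0 0 -0.42 0 0 0 -1; 0 0 -0.56 0 0 0 -1; 0 0 -0.65 0 0 0 -1"

```text
clock: 5.4
ee_pos: [0.5, 0.1892, 0.18]
orientation: [3.141, -0.001, 2.545]
ft_force: [-0.2, -0.1, 0.5]
finger_gap: 0.0
```

```bash
python3 -c "
from h import *
goal([.523,.19,.13],3.02)
save('side','side1.png')"
```

```text
turn [ 0.    -0.001 -0.475] shift [-0.0186  0.0135  0.05  ] | pos [0.5    0.1892 0.18  ] [ 3.141e+00 -1.000e-03  2.545e+00] [-0.2 -0.1  0.5] 5.4 [ 0.22  0.34 -0.31  0.92  0.    0.82]
```

View pics/side1.png

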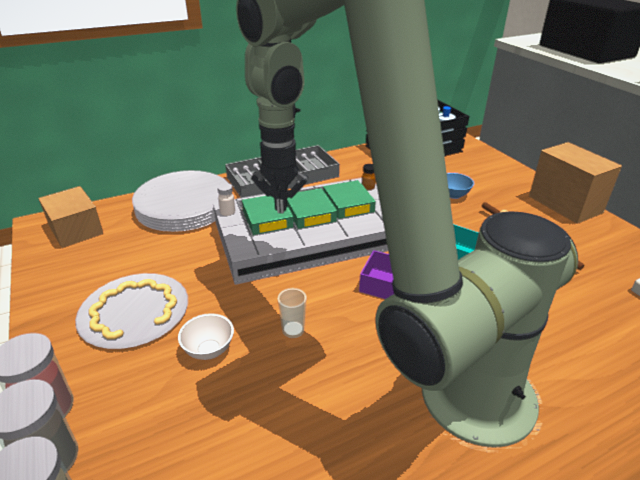

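The fingertips are at (281,208) in the picture, hovering above the deck near the left hood. Nothing has been disturbed.

Request:
step_arm --moves "0 0 -0.12 -0.005 0.003 0.01 -1; 0 0 -0.24 -0.01 0.006 0.02 -1; 0 0 -0.36 -0.014 0.01 0.03 -1; 0 0 -0.475 -0.019 0.0135 0.04 -1; 0 0 -0.475 -0.019 0.0135 0.05 -1"

```text
clock: 5.95
ee_pos: [0.5241, 0.1898, 0.1295]
orientation: [3.141, 0.0, 3.014]
ft_force: [0.4, -0.5, 1.0]
finger_gap: 0.0
```

Request:
step_arm --moves "0 0 0 0 0 0.014 -1; 0 0 0 0 0 0.028 -1; 0 0 0 0 0 0.042 -1; 0 0 0 0 0 0.042 -1; 0 0 0 0 0 0.042 -1"

```text
clock: 6.45
ee_pos: [0.5229, 0.19, 0.0878]
orientation: [3.141, -0.002, 3.014]
ft_force: [0.2, 0.8, 0.0]
finger_gap: -0.0002
```

```bash
python3 -c "
from h import *
goal([.576-.993*.011,.184+.12*.011,.088],3.02)
save('wrist','wrist1.png')
im=save('side','side2.png'); cv2.imwrite('pics/crop2.png',cv2.resize(im[150:290,200:400,::-1],None,fx=4,fy=4,interpolation=cv2.INTER_CUBIC))"
```

```text
turn [ 0.    -0.002 -0.006] shift [-0.0424  0.0007 -0.0003] | pos [0.5229 0.19   0.0878] [ 3.141e+00 -2.000e-03  3.014e+00] [0.2 0.8 0. ] 6.45 [ 0.22  0.47 -0.37  0.73  0.    0.34]
```

View pics/crop2.png

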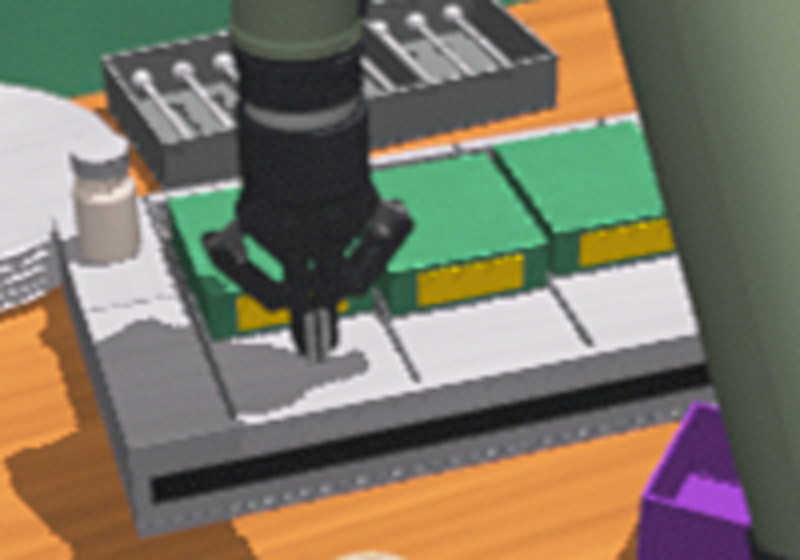

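The fingers stand in front of the left plate: tips at (317,355) in the crop, plate at (290,310). The linkage clears the hood tops. I'll raise 4 mm for margin and push.

Request:
step_arm --moves "0 0 0 -0.008 0 -0.004 -1; 0 0 0 -0.018 0 -0.004 -1; 0 0 0 -0.028 0 -0.004 -1; 0 0 0 -0.038 0 -0.004 -1; 0 0 0 -0.045 0 -0.004 -1"

```text
clock: 7.05
ee_pos: [0.5691, 0.1843, 0.0917]
orientation: [3.141, -0.001, 3.016]
ft_force: [-4.7, 0.2, 2.7]
finger_gap: -0.0001
```

Request:
step_arm --moves "0 0 0 -0.01 0 0 -1; 0 0 0 -0.02 0 0 -1; 0 0 0 -0.03 0 0 -1; 0 0 0 -0.04 0 0 -1; 0 0 0 -0.05 0 0 -1"

```text
clock: 7.55
ee_pos: [0.6161, 0.1785, 0.0912]
orientation: [3.141, -0.005, 3.017]
ft_force: [-6.8, 2.1, 3.7]
finger_gap: 0.0004
```

```bash
python3 -c "
from h import *
goal([.627-.993*.013+.12*.117,.0565+.12*.013+.993*.117,.092],3.02)"
```

```text
turn [ 0.    -0.005 -0.003] shift [-0.0124 -0.0027 -0.0008] | pos [0.6161 0.1785 0.0912] [ 3.141 -0.005  3.017] [-6.8  2.1  3.7] 7.55 [ 0.17  0.61 -0.11  0.85  0.    0.29]
```

Contact is confirmed at about 5–7 N. I'll go on slowly to the stop.

Request:
step_arm --moves "0 0 0 -0.003 0 0 -1; 0 0 0 -0.006 0 0 -1; 0 0 0 -0.009 0 0 -1; 0 0 0 -0.011 0 0 -1; 0 0 0 -0.013 0 0 -1"

```text
clock: 8.05
ee_pos: [0.6299, 0.1768, 0.0912]
orientation: [3.141, -0.002, 3.017]
ft_force: [-3.0, 1.3, -0.6]
finger_gap: -0.0
```

Request:
step_arm --moves "0 0 0 -0.001 0 0 -1; 0 0 0 -0.002 0 0 -1; 0 0 0 -0.003 0 0 -1; 0 0 0 -0.004 0 0 -1; 0 0 0 -0.005 0 0 -1"

```text
clock: 8.55
ee_pos: [0.6326, 0.1764, 0.0912]
orientation: [3.141, -0.006, 3.017]
ft_force: [-12.6, 2.2, 4.4]
finger_gap: -0.0001
```

Request:
step_arm --moves "0 0 0 -0.001 0 0 -1; 0 0 0 -0.001 0 0 -1; 0 0 0 -0.002 0 0 -1; 0 0 0 -0.002 0 0 -1; 0 0 0 -0.002 0 0 -1"

```text
clock: 9.05
ee_pos: [0.6326, 0.1764, 0.0912]
orientation: [3.142, -0.01, 3.017]
ft_force: [-16.3, 2.0, 5.7]
finger_gap: 0.0003
```

The cover moved no further while force rose to 16 N, so it is on the firm stop. I'll retreat and go in front of the middle cover.

Request:
step_arm --moves "0 0 0 0.02 0 0 -1; 0 0 0 0.05 0 0 -1; 0 0 0 0.08 0 0 -1; 0 0 0 0.11 0 0 -1; 0 0 0 0.12 0 0 -1"

```text
clock: 9.55
ee_pos: [0.5174, 0.1907, 0.0926]
orientation: [-3.141, 0.001, 3.017]
ft_force: [-0.1, 0.3, -0.6]
finger_gap: 0.0002
```

```bash
python3 -c "
from h import *
goal([.507,.0765,.092],3.02)
goal([.552-.993*.011,.071+.12*.011,.092],3.02)"
```

```text
turn [-0.     0.001 -0.003] shift [-0.0038 -0.1146  0.0006] | pos [0.5174 0.1907 0.0926] [-3.141e+00  1.000e-03  3.017e+00] [-0.1  0.3 -0.6] 9.55 [ 0.22  0.46 -0.38  0.73 -0.    0.34]
turn [-0.     0.001 -0.003] shift [-0.0382 -0.1145  0.0006] | pos [0.5174 0.1907 0.0926] [-3.141e+00  1.000e-03  3.017e+00] [-0.1  0.3 -0.6] 9.55 [ 0.22  0.46 -0.38  0.73 -0.    0.34]
```

Request:
step_arm --moves "0 0 0 0.002 -0.03 0 -1; 0 0 0 0.002 -0.06 0 -1; 0 0 0 0.002 -0.09 0 -1; 0 0 0 0.002 -0.1145 0 -1; 0 0 0 0.002 -0.1145 0 -1"

```text
clock: 10.05
ee_pos: [0.5044, 0.0744, 0.0926]
orientation: [-3.141, 0.003, 3.012]
ft_force: [0.3, 0.1, -0.4]
finger_gap: -0.0001
```

```bash
python3 -c "
from h import *
goal([.552-.993*.011,.071+.12*.011,.092],3.02)
im=save('side','side3.png'); cv2.imwrite('pics/crop3.png',cv2.resize(im[150:290,200:400,::-1],None,fx=4,fy=4,interpolation=cv2.INTER_CUBIC))"
```

```text
turn [-0.001  0.003 -0.008] shift [-0.0367  0.0027  0.0008] | pos [0.5044 0.0744 0.0926] [-3.141e+00  3.000e-03  3.012e+00] [ 0.3  0.1 -0.4] 10.05 [ 0.    0.39 -0.49  0.68 -0.    0.13]
```

View pics/crop3.png

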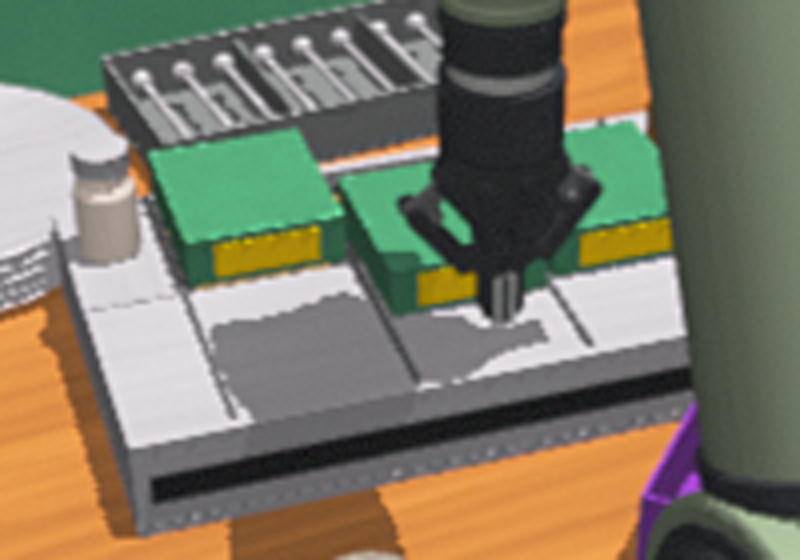

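The left cover is shut, pot untouched, and the fingers at (505,315) face the middle plate. Pushing the middle one.

Request:
step_arm --moves "0 0 -0.004 -0.01 0.001 0 -1; 0 0 -0.008 -0.02 0.002 0 -1; 0 0 -0.008 -0.029 0.002 0 -1; 0 0 -0.008 -0.037 0.002 0 -1; 0 0 -0.008 -0.044 0.002 0 -1"

```text
clock: 10.6
ee_pos: [0.5461, 0.0744, 0.0914]
orientation: [3.141, -0.002, 3.025]
ft_force: [-4.3, 0.8, 3.3]
finger_gap: 0.0002
```

Request:
step_arm --moves "0 0 0 -0.01 0 0 -1; 0 0 0 -0.02 0 0 -1; 0 0 0 -0.03 0 0 -1; 0 0 0 -0.04 0 0 -1; 0 0 0 -0.05 0 0 -1"

```text
clock: 11.1
ee_pos: [0.594, 0.0684, 0.0912]
orientation: [3.141, -0.005, 3.025]
ft_force: [-5.6, 1.1, 3.5]
finger_gap: -0.0001
```

```bash
python3 -c "
from h import *
goal([.6188,.0622,.091],3.02)"
```

```text
turn [ 0.    -0.005  0.005] shift [-0.0254 -0.0033  0.    ] | pos [0.594  0.0684 0.0912] [ 3.141 -0.005  3.025] [-5.6  1.1  3.5] 11.1 [-0.01  0.54 -0.24  0.79  0.    0.11]
```

Request:
step_arm --moves "0 0 0 -0.006 0 0 -1; 0 0 0 -0.012 0 0 -1; 0 0 0 -0.017 0 0 -1; 0 0 0 -0.02 0 0 -1; 0 0 0 -0.022 0 0 -1"

```text
clock: 11.6
ee_pos: [0.6172, 0.0655, 0.0912]
orientation: [3.141, -0.002, 3.024]
ft_force: [-4.4, 0.2, 0.5]
finger_gap: 0.0004
```

Request:
step_arm --moves "0 0 0 -0.001 0 0 -1; 0 0 0 -0.002 0 0 -1; 0 0 0 -0.003 0 0 -1; 0 0 0 -0.004 0 0 -1; 0 0 0 -0.006 0 0 -1"

```text
clock: 12.1
ee_pos: [0.6189, 0.0653, 0.0912]
orientation: [3.141, -0.009, 3.025]
ft_force: [-19.4, 2.6, 11.0]
finger_gap: 0.0003
```

Request:
step_arm --moves "0 0 0 -0.001 0 0 -1; 0 0 0 -0.001 0 0 -1; 0 0 0 -0.002 0 0 -1; 0 0 0 -0.002 0 0 -1; 0 0 0 -0.002 0 0 -1"

```text
clock: 12.6
ee_pos: [0.6189, 0.0653, 0.0912]
orientation: [-3.141, -0.013, 3.025]
ft_force: [-19.9, 2.0, 11.1]
finger_gap: 0.0002
```

The middle cover stopped firmly at 0.6189, against 0.6188 predicted. I'll back off, lift clear and check.

Request:
step_arm --moves "0 0 0 0.02 0 0 -1; 0 0 0 0.05 0 0 -1; 0 0 0 0.08 0 0 -1; 0 0 0 0.11 0 -0.02 -1; 0 0 0 0.13 0 -0.06 -1"

```text
clock: 13.1
ee_pos: [0.4939, 0.0796, 0.1506]
orientation: [-3.141, -0.004, 3.024]
ft_force: [0.8, 0.1, 0.5]
finger_gap: -0.0003
```

Request:
step_arm --moves "0 0 0 0.03 0 -0.03 -1; 0 0 0 0.06 0 -0.06 -1; 0 0 0 0.09 0 -0.09 -1; 0 0 0 0.09 0 -0.09 -1; 0 0 0 0.09 0 -0.09 -1"

```text
clock: 13.6
ee_pos: [0.4092, 0.0902, 0.2434]
orientation: [3.141, 0.006, 3.025]
ft_force: [-0.3, 1.0, 0.2]
finger_gap: 0.0001
```

```bash
python3 -c "
from h import *
a=save('top','top4.png')[135:260,230:415]; b=save('side','side4.png')[150:290,200:400]
r=lambda m:cv2.resize(m[:,:,::-1],(592,int(592*m.shape[0]/m.shape[1])),interpolation=cv2.INTER_CUBIC)
v=np.vstack([r(a),r(b)]); cv2.imwrite('pics/both4.png',cv2.resize(v,None,fx=.72,fy=.72))
side=cv2.imread('pics/side4.png');hsv=cv2.cvtColor(side,cv2.COLOR_BGR2HSV);m=cv2.inRange(hsv,(20,150,120),(32,255,255));m[:140]=0;m[270:]=0
k,_,st,ce=cv2.connectedComponentsWithStats(m)
for i in range(1,k):
    if st[i,4]>25: print(np.round(ce[i],1),st[i],np.round(back('side',ce[i],.09),3))
goal([.5,.07,.2],3.02)"
```

```text
[308. 205.] [296 199  25  12 195] [0.626 0.063 0.09 ]
[357.  209.8] [345 204  25  12 194] [ 0.547 -0.044  0.09 ]
[266.4 212.4] [253 207  27  12 213] [0.641 0.177 0.09 ]
turn [0.    0.001 0.004] shift [-0.0933 -0.0092  0.0417] | pos [0.4084 0.09   0.2416] [3.141e+00 1.000e-03 3.024e+00] [-0.2 -0.5 -0.7] 13.7 [ 0.04  0.07 -0.49  1.01  0.    0.16]
```

View pics/both4.png

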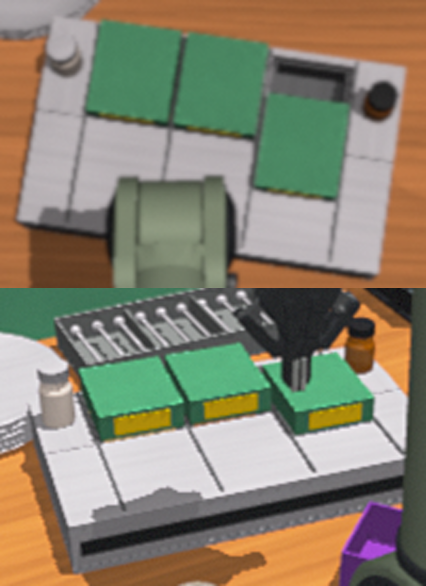

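The left and middle hoods are shut in line at (135,72) and (222,85). The right hood's plate is at the same pixel as before, (357,209.8), and both pots stand. The arm is clear of everything.

```bash
python3 -c "
from h import *
print(ticket.sign_off())"
```

```text
the job is handed in; nothing more can be done
None
```

I pushed the left cover (crescents) and the middle cover (biscuits) fully shut with closed fingertips, left the right cover over the empty pan alone, and handed the job in at about 13.7 s.

- **Shut covers:** Each one reached its firm stop. On further pushing neither moved, while force read about 16 N on the left and 20 N on the middle. The middle one stopped within 1 mm of where the left one's stop predicted. In the last pictures their plates line up to about 1 mm.
- **Right cover:** Its plate is at the same pixel as at the start, to about 0.1 px.
- **Everything else:** The pots looked undisturbed in the last pictures, and the arm was lifted clear. I did not measure the pans or the bystanders on the table again; the arm was never near them at low height. The food pans now sit under their covers.
- **Disagreements:** On the way in, the last joint reached its range limit, so that move fell short. I turned the tool half round and went on. My first fit of the station outline overlapped poorly, so I aimed the pushes from the yellow plates instead.

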